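# Wind the carving lift up to its red height collar

### The arm

A 7-joint arm with a two-finger parallel gripper is mounted at the origin on the work surface. World frame = base frame: x ahead of the robot, y to its left, z up, the work surface at z = 0. Lengths are in m, angles in rad, forces in N, time in s.
With the tool pointing down it reaches from about 0.425 to 0.925 m from the base axis. Payload 6.8 kg.
Tool frame: the origin (TCP) lies on the front face of the gripper's body, between the roots of the fingers; the fingertips stand 73 mm ahead of it and the grasp point (between the pads) lies 54 mm ahead of it (env.nose_length is the distance from the TCP to the fingertips, in m); z points along the fingers, y is the direction in which the jaws open and shut (so a half turn about z gives the same grasp; the last joint's range is limited). The gripper opens to 85 mm and grips with 20 to 120 N. Pads are 22 mm wide; open, the fingers measure 114 mm over their backs; the gripper's body (76 mm by 85 mm) begins 54 mm behind the grasp point. The pads swing forward as they close: fully open they stand 13 mm farther back than shut.
Start: joints at [-1.297, 0.477, 0.022, 1.555, -0.011, 1.109, -0.083], TCP at [0.251, 0.626, 0.304] pointing down, gripper open.
Joint ranges: [-2.96, 2.96], [-0.34, 2.1], [-1.41, 1.46], [0.24, 2.44], [-1.37, 4.51], [0.17, 1.92], [-2.96, 2.96]. Speed limits (rad/s): [2.39, 2.39, 3.14, 3.14, 3.14, 3.14, 3.14].

### API

Orientations are given as a unit quaternion [w, x, y, z].
In Python, from cell import env, kin, camera, calibration, job gives the robot as it stands. The module is installed in compiled form; this text tells all that it offers. Calls block until the motion is done:
- env.reach(position, orientation): joint-space move of the TCP to a pose.
- env.movel(position, velocity=0.15, rot=None, stop_force=None): straight line of the TCP; rot=None keeps the orientation; velocity is the mean speed in m/s. With stop_force (N) it stops when the force on the tool has changed by that much, and returns True; else False.
- env.goto_joints(angles): joint-space move.
- env.grip(opening, f_grip=None): finger opening in m; f_grip is the grip in N (None keeps the last); returns when the fingers have stopped.
- env.dwell(seconds).
- kin.inverse_kinematics(position, orientation): joint angles nearest the present ones, or None.
- env.get_state(): the state.
- camera(name): name is "side" or "top" or "wrist"; returns (picture, depth): 420x560x3 uint8, blue, green, red; 420x560 float32, m along the optical axis (not along the pixel's ray), 0 where there is no reading.
- calibration(name): a dict with "fx", "fy", "cx", "cy" (pixels), "rvec" (rotation vector, rad) and "tvec" (3), from world to camera coordinates, as OpenCV has them. Camera axes: x right, y down, z forward; pixel columns grow to the right and rows downward; lengths in m; the calibration is good to about 2 mm. A picture is of the moment at which its call begins: read the wrist's pose just before it. calibration takes no time and is no camera call; for the wrist camera it gives the pose at the moment of the call.
A pose or a line that the arm cannot do raises env.PlanningError and nothing moves.
- job.job_done(): hands the job in, once; it reports no verdict.
The state is a dict: "time": time; "qpos": joint angles; "joint_velocities": joint speeds; "joint_torque": joint torques, N m; "tcp_pos": TCP position; "orientation": TCP orientation; "force": force on the tool from outside, world axes, zero at the start; "torque": the same for the moment, N m; "opening": finger opening in m.
Only numpy, scipy, OpenCV 4.12 (cv2) and the standard library are available. Lean on these libraries where they do the work, as an engineer would, in place of code of your own. Each camera call takes 0.05 s, during which the arm holds its last target.

### The job

Fit the green-handled crank onto the shaft of the bench lift, its arm down between the two brass pegs, and wind it clockwise until the platform with the wax tooth is level with the red collar on the height post. Do it with the crank, not by pushing the drive plate or the platform, and leave the crank sitting on the shaft when you let go.

Things in the scene. Friction and masses are not known exactly. Their poses are not given: they have to be found in the camera images.
- crank: Steel crank with green upright handle, lying flat, loose, 0.18 kg. Origin: centre of the underside of its hub ring; z up, x along the arm from hub to handle. Ring 38 mm outside, 24 mm bore right through, 14 mm high. Arm 12 mm wide, 10 mm thick, underside flush with the ring's; foot disc 30 mm across below the handle. A look-alike with an orange handle has only an 8 mm bore and does not fit.
- crank_handle (a point): Middle of the crank's green handle, on its axis, 75 mm from the hub axis and 35 mm above the crank's underside. Handle 22 mm in diameter, 44 mm tall, upright. It is a sleeve turning on its pin with slight friction (0.03 N m): the gripper can keep its heading while walking the handle round the shaft, yet the crank keeps its heading in the grip while carried.
- drive: Steel disc of the lift, 88 mm across, turning about a vertical axis. Origin: on the axis at its upper face, 55 mm above the bench; x points midway between its two brass pegs and turns with it. Clockwise from above raises the platform 48 mm a turn (7.64 mm/rad), anticlockwise lowers it. Stiff (0.3 N m, 4 N at the handle); stays where left. The collar is about 0.4 to 1 turn away at the start.
- shaft_tip (a point): Top of the brass shaft on the disc's axis, 34 mm above the disc; 14 mm thick, upper 14 mm tapered to 6 mm. The crank's ring drops over it onto the disc. The pegs, 8 mm thick, 22 mm high, stand at x = 30, y = +17 and -17 mm in the disc's frame: the crank's arm drops between them (7 mm spare each side), crank x along disc x within 10 degrees, handle outside the rim.
- platform: Aluminium platform, 90 x 90 x 8 mm, carrying a clamped ivory wax tooth 73 mm tall; its centre is 210 mm from the shaft. It only moves up and down. Origin: centre of its upper face. A black pointer tongue, flush with the upper face, reaches to the height post.
- marker: Red collar, 24 mm across, 16 mm high, on the upright height post beyond the platform, 295 mm from the shaft. Origin: its centre, the height that the platform's upper face must reach.

How it is judged:
By the outcome, as a careful person would: the job done as asked, in the order asked, and still so for the second after the job is handed in, with the robot touching nothing.
It also fails if it takes over 45 s, if anything falls off the work surface, if the arm or the gripper's body presses on something with over 40 N, if the wrist force passes 120 N, or if a joint passes its speed limit or range.

## Working session

There is one attempt and no reset: what is moved stays moved. The work goes in short steps, each a Python script; the robot and the scene stay as the last script left them, time stands still between calls to the robot, and variables do not carry over. Pictures are saved under pics/ and viewed, and the job is handed in when it is done.

```bash
mkdir -p pics
cat > h.py <<'E'
import numpy as np, cv2
from cell import env, kin, camera, calibration, job
def cal(n):
    c=calibration(n); K=np.array([[c['fx'],0,c['cx']],[0,c['fy'],c['cy']],[0,0,1.]])
    R=cv2.Rodrigues(np.array(c['rvec'],float))[0]; t=np.array(c['tvec'],float).ravel(); return K,R,t
def plane(c,u,v,z):
    K,R,t=c; d=R.T@np.linalg.inv(K)@np.array([u,v,1.]); o=-R.T@t
    return o+d*(z-o[2])/d[2]
def proj(c,p):
    K,R,t=c; q=K@(R@np.array(p,float)+t); return q[:2]/q[2]
def cloud(c,dep):
    K,R,t=c; v,u=np.mgrid[:dep.shape[0],:dep.shape[1]]
    P=np.stack([(u-K[0,2])/K[0,0]*dep,(v-K[1,2])/K[1,1]*dep,dep],-1)
    return (P-t)@R
E
python3 - <<'E'
from h import *
for n in ["side","top","wrist"]:
    c=cal(n); p,d=camera(n); cv2.imwrite(f'pics/{n}0.png',p); np.savez(f'pics/{n}0.npz',p=p,d=d,K=c[0],R=c[1],t=c[2])
    print(n,-c[1].T@c[2], c[0][0,0])
s=env.get_state(); print(s['time'],s['orientation'],s['opening'],env.nose_length)
E
```

```text
side [ 0.44176232 -0.86466663  0.75904466] 428.0388481714011
top [0.42241475 0.02393143 1.0311168 ] 399.7359277487766
wrist [0.18242022 0.65377065 0.37324422] 299.81641026387643
0.15 [-7.03861218e-05  1.89737767e-01  9.81834564e-01 -6.80296204e-04] 0.08542433949129201 0.0726
```

View pics/top0.png

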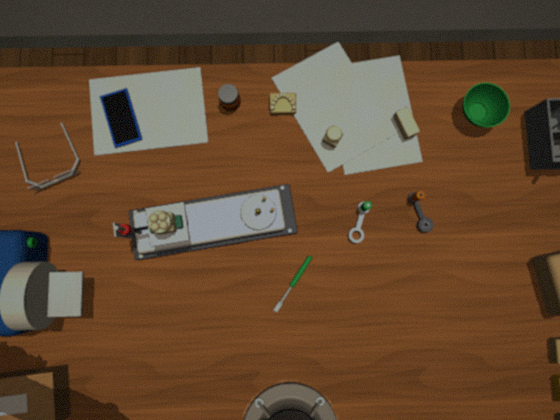

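View pics/side0.png

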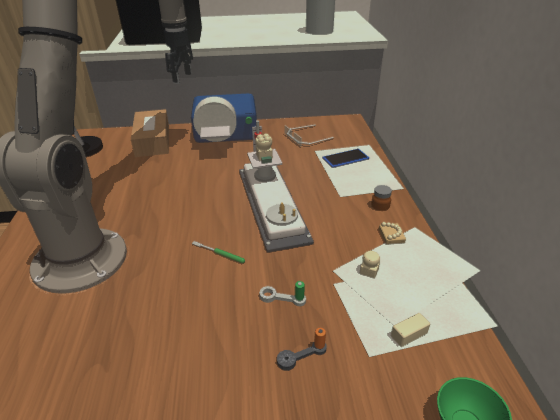

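The top view shows the green crank with its handle at about (366,206) and ring at (356,236). The lift disc is at (260,211), the tooth at (161,222) and the red collar at (124,230). I'll zoom in next.

Run:
```python
from h import *
a=np.load('pics/top0.npz');p=a['p']
z=lambda r0,r1,c0,c1,s:cv2.resize(p[r0:r1,c0:c1],None,fx=s,fy=s,interpolation=cv2.INTER_CUBIC)
cv2.imwrite('pics/z1.png',np.vstack([z(180,255,225,305,7)[:, :560], z(190,250,330,410,7)[:120*0+420,:560]])[:, :]) if 0 else None
cv2.imwrite('pics/z1.png',np.hstack([z(175,250,225,300,5),z(185,260,330,405,5)]))
p=np.load('pics/side0.npz')['p']
cv2.imwrite('pics/z2.png',np.hstack([z(190,250,250,320,5),z(270,330,250,320,5)]))
cv2.imwrite('pics/z3.png',z(115,185,230,300,7))
```

```text
(no output)
```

View pics/z1.png

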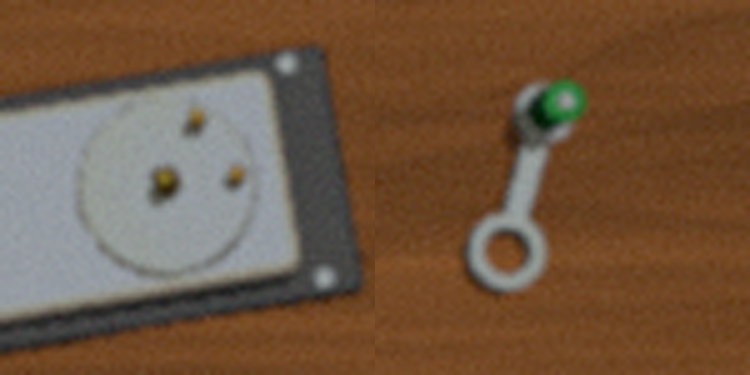

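View pics/z2.png

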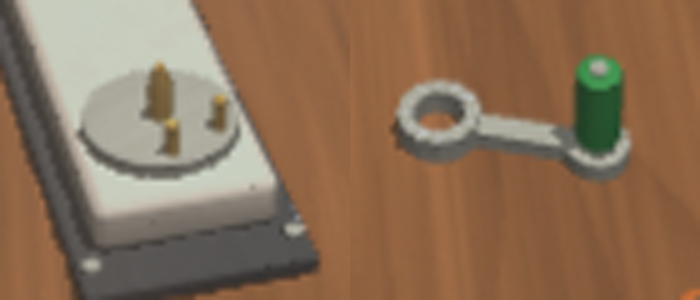

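View pics/z3.png

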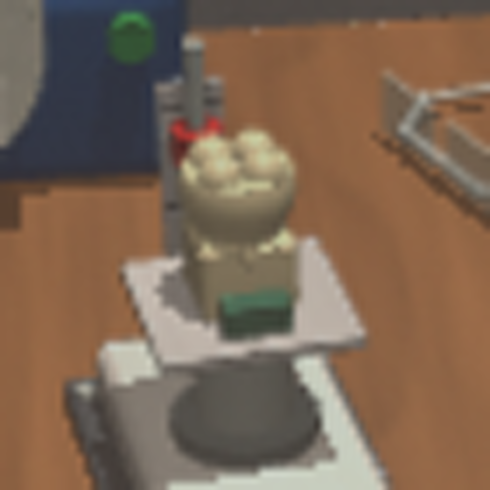

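Run:
```python
from h import *
for n in ['top','side']:
    a=np.load(f'pics/{n}0.npz');p=a['p'];c=(a['K'],a['R'],a['t']);d=a['d']
    hsv=cv2.cvtColor(p,cv2.COLOR_BGR2HSV)
    def blobs(lo,hi,r,amin=4):
        m=cv2.inRange(hsv,lo,hi); 
        k=np.zeros_like(m); k[r[0]:r[1],r[2]:r[3]]=1; m*=k
        nn,l,st,ce=cv2.connectedComponentsWithStats(m)
        return [(st[i].tolist(),ce[i].round(2).tolist()) for i in range(1,nn) if st[i][4]>=amin]
    W=cloud(c,d)
    if n=='top':
        R1=(175,250,225,300);R2=(185,260,330,405);R3=(215,245,110,140)
    else: R1=(190,250,250,320);R2=(270,330,250,320);R3=(120,150,245,275)
    print(n,'brass',blobs((12,110,60),(30,255,255),R1))
    print('green',blobs((45,80,40),(85,255,255),R2))
    print('red',blobs((170,120,60),(180,255,255),R3),blobs((0,180,60),(5,255,255),R3))
    for b in blobs((45,80,40),(85,255,255),R2):
        u,v=b[1]; print('greenW',W[int(v),int(u)])
a=np.load('pics/top0.npz');c=(a['K'],a['R'],a['t']);W=cloud(c,a['d'])
print('disc',plane(c,258,211.5,.055),W[215,250],'shaft',plane(c,258,211,.089),'ring',plane(c,356,235,.014),W[235,351], 'foot',plane(c,364,207,.005))
print('table noise',W[260:300,380:420,2].mean(),W[260:300,380:420,2].std())
print(c[1])
```

```text
top brass [([225, 175, 75, 75, 2069], [267.4, 208.15]), ([263, 198, 2, 2, 4], [263.5, 198.5]), ([256, 209, 4, 4, 11], [257.45, 210.36]), ([271, 209, 2, 2, 4], [271.5, 209.5])]
green [([362, 201, 10, 9, 48], [366.67, 205.02])]
red [] [([119, 224, 11, 11, 62], [125.03, 228.92])]
greenW [ 0.54533814 -0.19899036  0.06003043]
side brass [([286, 190, 34, 60, 1089], [308.75, 214.2]), ([280, 203, 5, 17, 37], [282.27, 209.49]), ([250, 205, 16, 45, 369], [254.83, 234.09]), ([293, 209, 2, 6, 9], [293.67, 211.33])]
green [([295, 281, 9, 19, 135], [299.34, 290.61])]
red [] []
greenW [ 0.54375378 -0.21072947  0.04703309]
disc [0.53538059 0.06643099 0.055     ] [0.52735451 0.08630694 0.05305143] shaft [0.53263921 0.06493208 0.089     ] ring [ 0.47465027 -0.18042121  0.014     ] [ 0.47584573 -0.17102654 -0.00387041] foot [ 0.54718666 -0.2061842   0.005     ]
table noise 0.001393105722349789 0.051584279844924204
[[-0.0218964  -0.99971711  0.00928738]
 [-0.99311765  0.0206809  -0.11528072]
 [ 0.11505603 -0.01174769 -0.99328954]]
```

View pics/wrist0.png

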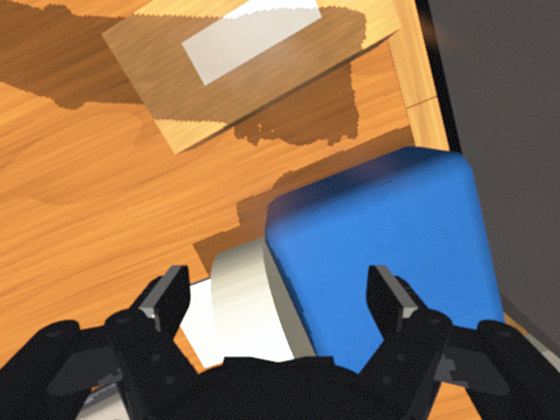

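Run:
```python
from h import *
c=cal('wrist'); s=env.get_state()
print(c[1][2], s['tcp_pos'])
# look at crank with heading x_tool = -x  => q=(0,0,1,0)
def test(p,q):
    return kin.inverse_kinematics(p,q)
print(test([.53,-.19,.3],[0,0,1,0]),test([.53,.065,.3],[0,0,1,0]))
```

```text
[ 0.26604649 -0.10675829 -0.95803024] [0.25138045 0.62608343 0.30316521]
[-0.37798827  0.37102503  0.78539412  1.87020369 -0.30481425  1.02411428
  2.10511765] [-0.53592004  0.25439737  0.35484352  1.91621874 -0.10486681  0.98874162
  1.43699097]
```

```bash
cat >> h.py <<'E'
def quat(deg):  # tool down, x_tool at heading deg (world)
    a=np.radians(deg)/2
    # x_tool=(2ax^2-1, 2axay): axis at deg/2
    return [0.0,float(np.cos(a)),float(np.sin(a)),0.0]
E
python3 - <<'E'
from h import *
np.set_printoptions(precision=2,suppress=True)
for h in [70,110,160,250,-110,200]:
    print(h,[kin.inverse_kinematics(p,quat(h)) for p in ([.545,-.206,.09],[.545,-.206,.3])])
print('disc')
for h in [45,90,120,160,225,-135]:
    print(h,[kin.inverse_kinematics(p,quat(h)) for p in ([.585,.015,.145],[.46,.065,.145],[.535,.14,.145])])
E
```

```text
70 [array([-0.2 ,  0.71,  0.62,  1.96, -0.64,  0.68,  0.47]), array([-0.46,  0.48,  0.98,  1.83, -0.45,  1.07,  0.34])]
110 [array([-0.23,  0.72,  0.66,  1.96, -0.68,  0.7 ,  1.2 ]), array([-0.46,  0.48,  0.97,  1.83, -0.45,  1.07,  1.03])]
160 [array([-0.03,  0.64,  0.38,  1.95, -0.39,  0.62,  1.82]), array([-0.38,  0.43,  0.85,  1.83, -0.37,  1.05,  1.83])]
250 [array([-0.53,  1.13,  1.26,  1.98, -1.25,  1.13, -2.19]), array([-0.6 ,  0.66,  1.28,  1.84, -0.69,  1.18, -2.58])]
-110 [array([-0.53,  1.13,  1.26,  1.98, -1.25,  1.13, -2.19]), array([-0.6 ,  0.66,  1.28,  1.84, -0.69,  1.18, -2.58])]
200 [array([ 0.08,  0.62,  0.24,  1.94, -0.24,  0.61,  2.39]), array([-0.34,  0.41,  0.79,  1.83, -0.33,  1.04,  2.49])]
disc
45 [array([-0.58,  0.6 ,  0.61,  1.93, -0.49,  0.76, -0.48]), array([-0.71,  0.42,  0.53,  2.21, -0.37,  0.6 , -0.69]), array([-0.78,  0.54,  0.54,  2.  , -0.42,  0.7 , -0.77])]
90 [array([-0.51,  0.58,  0.5 ,  1.93, -0.4 ,  0.74,  0.23]), array([-0.63,  0.4 ,  0.43,  2.2 , -0.29,  0.59,  0.02]), array([-0.7 ,  0.52,  0.43,  2.  , -0.33,  0.69, -0.06])]
120 [array([-0.44,  0.56,  0.41,  1.92, -0.32,  0.72,  0.68]), array([-0.57,  0.39,  0.36,  2.2 , -0.24,  0.59,  0.49]), array([-0.64,  0.51,  0.34,  2.  , -0.26,  0.68,  0.39])]
160 [array([-0.34,  0.54,  0.27,  1.92, -0.21,  0.71,  1.28]), array([-0.49,  0.38,  0.26,  2.19, -0.17,  0.59,  1.12]), array([-0.55,  0.49,  0.23,  1.99, -0.17,  0.68,  1.01])]
225 [array([-0.18,  0.53,  0.07,  1.9 , -0.05,  0.71,  2.27]), array([-0.33,  0.37,  0.07,  2.18, -0.05,  0.59,  2.13]), array([-0.34,  0.48, -0.04,  1.97,  0.03,  0.68,  1.96])]
-135 [array([-0.18,  0.53,  0.07,  1.9 , -0.05,  0.71,  2.27]), array([-0.33,  0.37,  0.07,  2.18, -0.05,  0.59,  2.13]), array([-0.34,  0.48, -0.04,  1.97,  0.03,  0.68,  1.96])]
```

```bash
cat >> h.py <<'E'
def xt(deg): a=np.radians(deg); return np.array([np.cos(a),np.sin(a),0])
def snap(n,name):
    c=cal(n); p,d=camera(n); cv2.imwrite(f'pics/{name}.png',p); np.savez(f'pics/{name}.npz',p=p,d=d,K=c[0],R=c[1],t=c[2])
E
python3 - <<'E'
from h import *
env.reach((np.array([.534,.066,.33])-.03*xt(70)).tolist(),quat(70)); snap('wrist','wdisc'); print(env.get_state()['time'])
env.reach((np.array([.515,-.193,.26])-.03*xt(70)).tolist(),quat(70)); snap('wrist','wcrank'); print(env.get_state()['time'])
E
```

```text
2.5167
3.6167
```

View pics/wdisc.png

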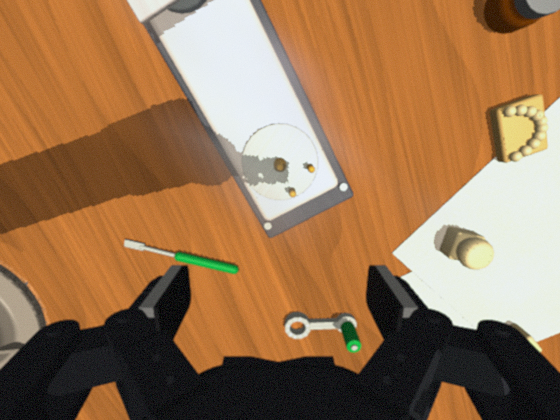

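View pics/wcrank.png

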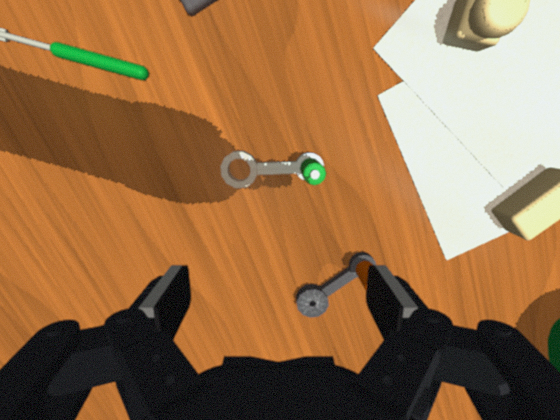

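Run:
```python
from h import *
def L(n): a=np.load(f'pics/{n}.npz'); return a['p'],(a['K'],a['R'],a['t']),a['d']
def blobs(p,lo,hi,r,amin=5):
    hsv=cv2.cvtColor(p,cv2.COLOR_BGR2HSV); m=cv2.inRange(hsv,lo,hi); k=np.zeros_like(m); k[r[0]:r[1],r[2]:r[3]]=1; m*=k
    nn,l,st,ce=cv2.connectedComponentsWithStats(m)
    return [(st[i].tolist(),ce[i].round(2).tolist()) for i in range(1,nn) if st[i][4]>=amin]
p,c,d=L('wdisc')
print('brass',blobs(p,(12,110,40),(32,255,255),(130,200,250,320)))
p2,c2,d2=L('wcrank')
print('green',blobs(p2,(45,100,40),(85,255,255),(150,190,290,340)))
hsv=cv2.cvtColor(p2,cv2.COLOR_BGR2HSV); m=((hsv[...,1]<70)&(hsv[...,2]>90)).astype(np.uint8)
k=np.zeros_like(m);k[145:195,215:345]=1;m*=k
cn,h=cv2.findContours(m,cv2.RETR_CCOMP,cv2.CHAIN_APPROX_NONE)
for q,hh in zip(cn,h[0]):
    if len(q)>12: print('cont',len(q),cv2.boundingRect(q),hh[3],cv2.minEnclosingCircle(q))
Z=lambda p,r0,r1,c0,c1,s:cv2.resize(p[r0:r1,c0:c1],None,fx=s,fy=s,interpolation=cv2.INTER_CUBIC)
cv2.imwrite('pics/z4.png',np.vstack([Z(p,120,205,230,330,5)[:,:500],Z(cv2.copyMakeBorder(p2,0,0,0,0,0),145,195,215,345,4)[:, :500]])[:600])
```

```text
brass [([275, 159, 10, 11, 79], [279.76, 163.8]), ([308, 165, 6, 7, 35], [310.43, 167.91]), ([290, 190, 6, 7, 30], [292.2, 192.87])]
green [([301, 159, 25, 26, 392], [312.49, 170.97])]
cont 26 (310, 170, 10, 9) -1 ((314.3571472167969, 174.07142639160156), 4.764975547790527)
cont 253 (221, 151, 103, 37) -1 ((272.0091247558594, 165.6863555908203), 51.06168746948242)
cont 67 (227, 157, 25, 25) 1 ((239.0, 169.0), 12.649210929870605)
```

View pics/z4.png

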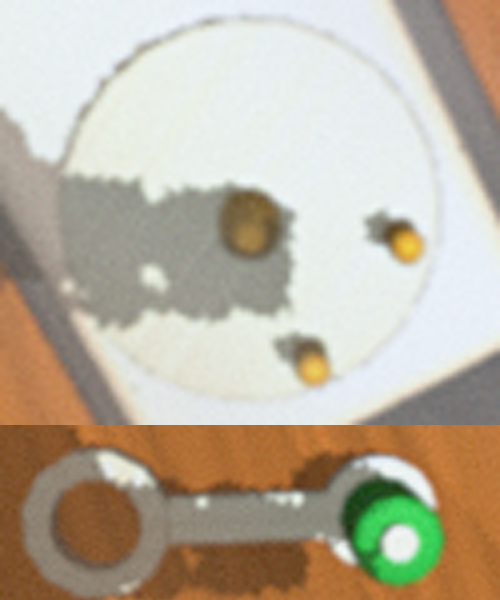

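Run:
```python
from h import *
np.set_printoptions(precision=4,suppress=True)
def L(n): a=np.load(f'pics/{n}.npz'); return a['p'],(a['K'],a['R'],a['t']),a['d']
_,c,_=L('wdisc'); _,c2,_=L('wcrank')
D=plane(c,280.2,161.6,.055);S=plane(c,280,167,.086);p1=plane(c,311,168.6,.077);p2=plane(c,292.6,193.4,.077)
print('disc',D,'shaft',S,'pegs',p1,p2,np.linalg.norm(p1-p2)); m=(p1+p2)/2
for o in (D,S):
    v=(m-o)[:2]; print('rad',np.linalg.norm(v),'head',np.degrees(np.arctan2(v[1],v[0])))
w=(p1-p2)[:2]; print('from pegs perp',np.degrees(np.arctan2(w[1],w[0])))
R=plane(c2,239,169,.012);H=plane(c2,314.7,174,.057);v=(H-R)[:2]
print('ring',R,'handle',H,np.linalg.norm(v),np.degrees(np.arctan2(v[1],v[0])))
_,ct,_=L('top0');print('top: handle',plane(ct,367.5,205,.057),'shaft',plane(ct,257.6,211,.086),'ring',plane(ct,356.3,235.2,.013))
_,cs,_=L('side0');print('side: handle',plane(cs,300,284,.057),'shaft tip',plane(cs,282,203.5,.087),'ring',plane(cs,268,293,.014))
```

```text
disc [0.536  0.0694 0.055 ] shaft [0.535  0.0677 0.086 ] pegs [0.5654 0.0536 0.077 ] [0.5379 0.0345 0.077 ] 0.03349122890907515
rad 0.029762677409904677 head -58.34984724479685
rad 0.028929346751755382 head -54.77166862947593
from pegs perp 34.739799158299114
ring [ 0.4751 -0.1789  0.012 ] handle [ 0.5461 -0.2026  0.057 ] 0.07494035814247473 -18.507365771295976
top: handle [ 0.5456 -0.2034  0.057 ] shaft [0.533 0.066 0.086] ring [ 0.4742 -0.1814  0.013 ]
side: handle [ 0.547  -0.2022  0.057 ] shaft tip [0.5353 0.068  0.087 ] ring [ 0.4757 -0.1818  0.014 ]
```

Run:
```python
from h import *
H=np.array([.5461,-.2027])
env.grip(.05)
env.reach([*H,.16],quat(71))
env.movel([*H,.092],velocity=.12)
env.grip(.0,f_grip=80)
s=env.get_state();print(s['time'],s['opening'],s['force'],s['tcp_pos'])
env.movel([*H,.20],velocity=.15)
s=env.get_state();print(s['time'],s['opening'],s['force'])
snap('wrist','w3');snap('side','s3')
a=cv2.imread('pics/s3.png')[190:330,230:340];cv2.imwrite('pics/s3z.png',cv2.resize(a,None,fx=5,fy=5)[:600])
```

```text
5.6667 0.02026668672648842 [-0.46309722  0.02210212  4.7954266 ] [ 0.54661335 -0.20289582  0.09305011]
6.5333 0.020240753082877653 [ 0.67517404 -0.1336078  -1.53692022]
```

View pics/w3.png

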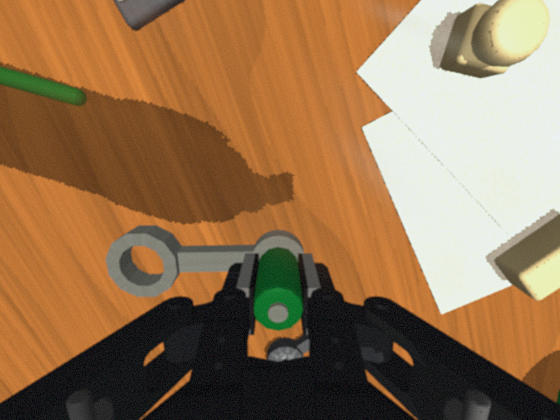

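View pics/s3z.png

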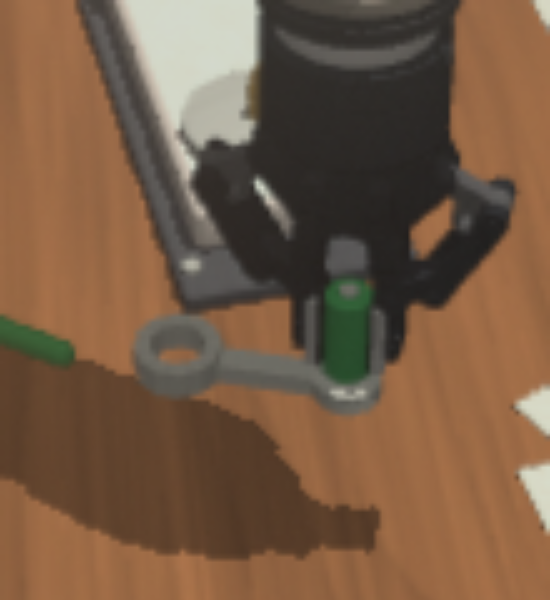

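The wrist view shows the crank level in the grip, with the ring hole at about (142,262) and the handle at (278,285). Next I'll carry it over the shaft and check the hub position there.

Run:
```python
from h import *
S=np.array([.535,.068]); th=np.radians(-56)
T=S+.075*np.array([np.cos(th),np.sin(th)])
q=quat(71-37)
env.movel([*T,.20],velocity=.15,rot=q)
s=env.get_state();print(s['time'],s['tcp_pos'],s['opening'])
snap('wrist','w4');snap('side','s4');snap('top','t4')
p=cv2.imread('pics/w4.png');hsv=cv2.cvtColor(p,cv2.COLOR_BGR2HSV)
a=cv2.imread('pics/s4.png')[150:290,220:350];cv2.imwrite('pics/s4z.png',cv2.resize(a,None,fx=4,fy=4))
```

```text
8.1917 [0.57674498 0.00495526 0.20003713] 0.02021013009184681
```

View pics/w4.png

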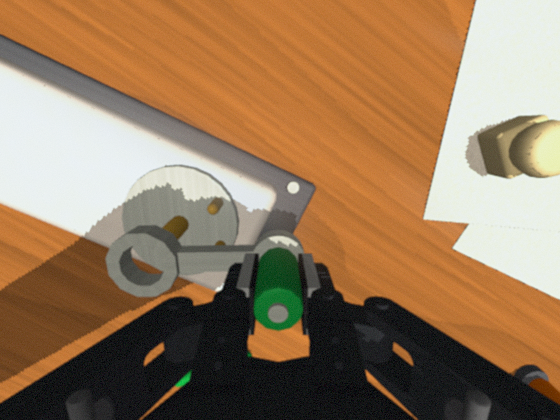

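View pics/s4z.png

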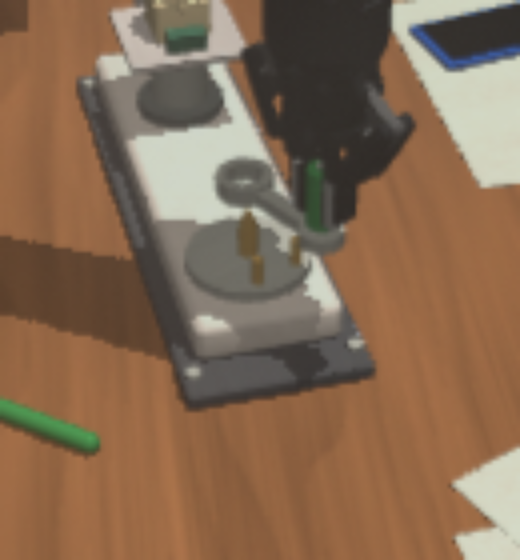

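Run:
```python
from h import *
p=cv2.imread('pics/w4.png');cv2.imwrite('pics/w4z.png',cv2.resize(p[215:305,95:235],None,fx=5,fy=5,interpolation=cv2.INTER_CUBIC))
a=np.load('pics/w4.npz');c=(a['K'],a['R'],a['t'])
R=plane(c,143,255,.1215);H=plane(c,277.5,313,.1645);print(R,H,R[:2]-H[:2],np.degrees(np.arctan2(*(H-R)[[1,0]])))
print(proj(c,[.535,.068,.089]),proj(c,[.535,.068,.055]))
```

```text
[0.53918362 0.06890165 0.1215    ] [0.57462232 0.00514849 0.1645    ] [-0.0354387   0.06375316] -60.93147531291556
[163.00400915 239.71745847] [179.54257068 223.17150665]
```

View pics/w4z.png

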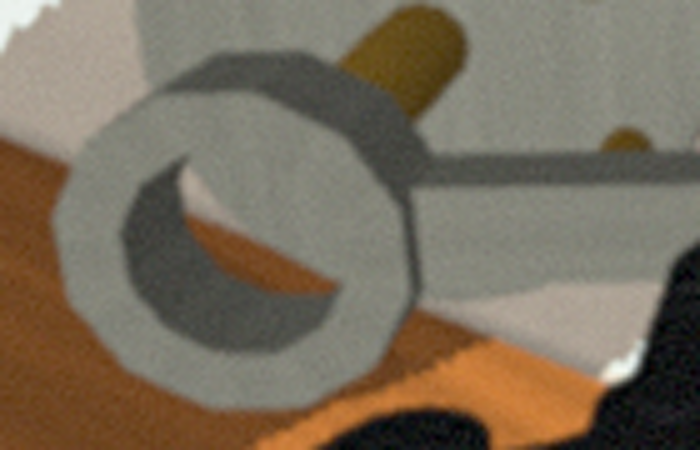

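Run:
```python
from h import *
a=np.load('pics/w4.npz');c=(a['K'],a['R'],a['t'])
R=plane(c,142,265.2,.1215);T=np.array([.57674,.00496])
v=T-R[:2];print(R,v,np.linalg.norm(v),np.degrees(np.arctan2(v[1],v[0])))
```

```text
[0.533425   0.06661522 0.1215    ] [ 0.043315   -0.06165522] 0.07534955633911308 -54.910583745725546
```

Run:
```python
from h import *
q=quat(34)
C=np.array([.5783,.0068])
env.movel([*C,.20],velocity=.1)
r1=env.movel([*C,.165],velocity=.08,stop_force=10)
s=env.get_state();print(r1,s['time'],s['tcp_pos'],s['force'])
if not r1:
    r=env.movel([*C,.145],velocity=.04,stop_force=8)
    s=env.get_state();print(r,s['time'],s['tcp_pos'],s['force'],s['opening'])
snap('wrist','w5');snap('side','s5')
a=cv2.imread('pics/s5.png')[150:290,220:350];cv2.imwrite('pics/s5z.png',cv2.resize(a,None,fx=4,fy=4,interpolation=cv2.INTER_CUBIC))
```

```text
False 9.1833 [0.57821825 0.00658318 0.16466415] [ 0.33818826 -0.17382126 -1.35505632]
True 9.65 [0.57877444 0.00680097 0.14748744] [-1.44425687  0.59305813  9.44999355] 0.01997888270395701
```

View pics/w5.png

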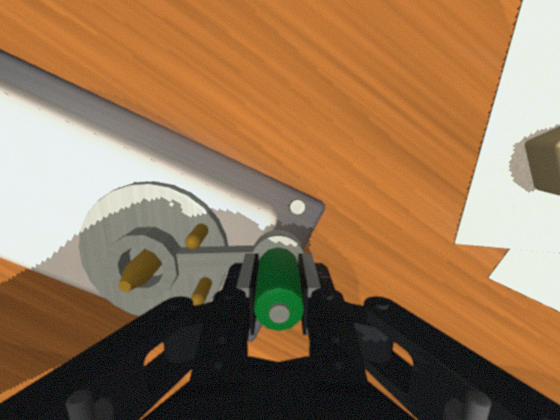

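View pics/s5z.png

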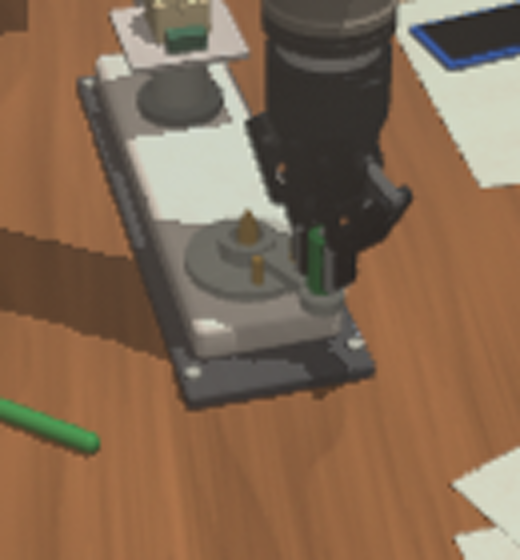

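The ring is down on the disc with the arm between the pegs: the shaft tip shows in the bore at (125,285) and the pegs at (197,237) and (203,290). Next I need the platform and collar heights.

Run:
```python
from h import *
Z=lambda p,r0,r1,c0,c1,s:cv2.resize(p[r0:r1,c0:c1],None,fx=s,fy=s,interpolation=cv2.INTER_CUBIC)
s=cv2.imread('pics/s5.png');t=cv2.imread('pics/top0.png')
cv2.imwrite('pics/z6.png',np.hstack([Z(s,115,175,240,290,8)[:480],Z(t,195,255,105,195,8)[:, :400]]) )
cv2.imwrite('pics/z6.png',Z(s,115,175,235,300,10)); cv2.imwrite('pics/z7.png',Z(t,195,260,105,200,8))
for n in('s5','top0'):
    p=cv2.imread(f'pics/{n}.png').astype(int);m=((p[...,2]>1.8*p[...,1])&(p[...,2]>1.8*p[...,0])&(p[...,2]>70)&(abs(p[...,1]-p[...,0])<25)).astype(np.uint8)
    nn,l,st,ce=cv2.connectedComponentsWithStats(m)
    for i in range(1,nn):
        if st[i][4]>8: print(n,st[i],ce[i])
```

```text
s5 [254 132   4   6  12] [255.41666667 134.        ]
top0 [118 223  12  12  87] [124.16091954 228.91954023]
```

View pics/z6.png

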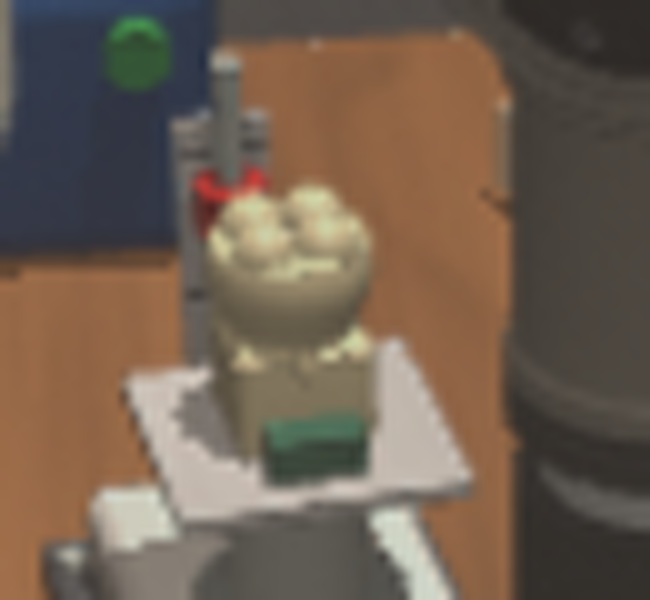

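View pics/z7.png

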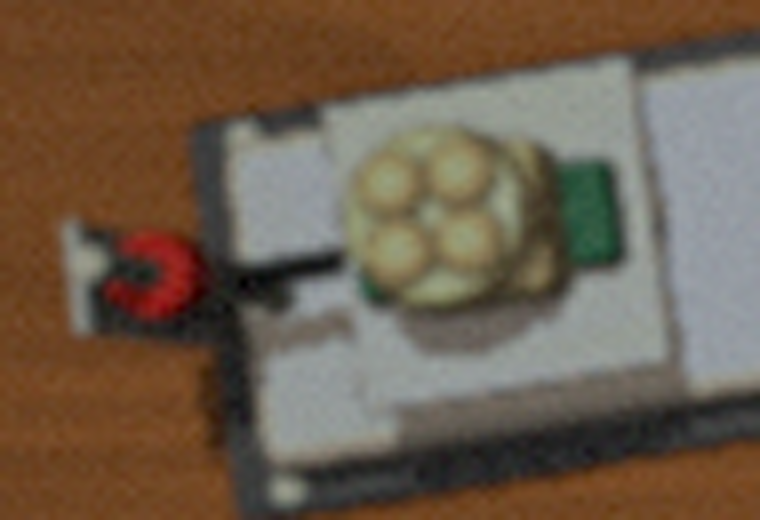

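Run:
```python
from h import *
np.set_printoptions(precision=4,suppress=True)
def L(n): a=np.load(f'pics/{n}.npz'); return (a['K'],a['R'],a['t'])
ct,cs=L('top0'),L('s5')
def tri(ut,us):
    P=[c[0]@np.c_[c[1],c[2]] for c in (ct,cs)]
    X=cv2.triangulatePoints(P[0],P[1],np.array(ut,float),np.array(us,float)).ravel();X=X[:3]/X[3]
    return X,proj(ct,X)-ut,proj(cs,X)-us
S=np.array([.535,.068])
X,e,f=tri((124.4,229.4),(258.1,135.9));print('collar',X,e,f,np.linalg.norm(X[:2]-S))
# platform corners
f7=lambda x,y:(x/8+105,y/8+195)
f6=lambda x,y:(x/10+235,y/10+115)
for nm,a,b in [('nearR(-y,-x)',f7(680,365),f6(185,518)),('-y,+x',f7(632,55),f6(473,485)),('+y,-x',f7(360,412),f6(126,385)),('+y,+x',f7(322,108),f6(400,340))]:
    X,e,f=tri(a,b);print(nm,X,e,f)
d=np.array([np.nan,np.nan])
for z in np.arange(.12,.2,.01):
    X=plane(ct,124.4,229.4,z);print(round(z,3),X,np.linalg.norm(X[:2]-S))
```

```text
collar [0.4911 0.3584 0.1451] [0.0017 0.0843] [ 0.0513 -0.0067] 0.29368022922608755
nearR(-y,-x) [0.4664 0.2198 0.1163] [-0.0189 -0.7341] [-0.4969  0.0545]
-y,+x [0.5543 0.2347 0.1128] [0.     0.1521] [ 0.1019 -0.0172]
+y,-x [0.4538 0.3123 0.1104] [-0.0041 -0.1309] [-0.0839  0.0088]
+y,+x [0.5406 0.3232 0.1145] [0.0004 0.0908] [ 0.0576 -0.0092]
0.12 [0.4932 0.3679 0.12  ] 0.30276993188025014
0.13 [0.4924 0.3641 0.13  ] 0.29914115154955845
0.14 [0.4917 0.3603 0.14  ] 0.2955180761668792
0.15 [0.4909 0.3565 0.15  ] 0.2919009181618035
0.16 [0.4901 0.3528 0.16  ] 0.28828990026948115
0.17 [0.4893 0.349  0.17  ] 0.28468525613811446
0.18 [0.4885 0.3452 0.18  ] 0.2810872309778821
0.19 [0.4878 0.3414 0.19  ] 0.27749608225442673
0.2 [0.487  0.3377 0.2   ] 0.27391208043029225
```

Triangulation puts the platform at about 0.1135 m and the collar at about 0.145 m, 294 mm from the shaft (295 given). That leaves roughly 30 mm, or about 230° plus peg play. I'll wind the handle 195°, then measure again.

```bash
cat >> h.py <<'E'
S=np.array([.535,.068])
def wind(a0,a1,h0,h1,z=.1478,step=13,v=.11):
    n=max(1,int(np.ceil(abs(a1-a0)/step)))
    for i in range(1,n+1):
        a=np.radians(a0+(a1-a0)*i/n); h=h0+(h1-h0)*i/n
        p=S+.075*np.array([np.cos(a),np.sin(a)])
        env.movel([*p,z],velocity=v,rot=quat(h))
        s=env.get_state(); f=s['force']
        t=s['tcp_pos'][:2]-S
        print(round(np.degrees(a),1),round(np.degrees(np.arctan2(t[1],t[0])),1),round(np.linalg.norm(t),4),np.round(f,1),round(s['opening'],4),round(s['time'],2))
        if np.linalg.norm(f)>35: print('ABORT');return False
    return True
E
python3 - <<'E'
from h import *
a0=-55
if wind(a0,-81,34,27): wind(-81,-250,27,-30)
snap('side','s6');snap('top','t6')
E
```

```text
-68.0 -68.3 0.0755 [-0.8 -1.   3.6] 0.0206 10.06
-81.0 -80.8 0.0749 [ 0.2 -0.5  4.1] 0.0204 10.37
-94.0 -93.8 0.0747 [ 0.5 -0.7  4.4] 0.0201 10.68
-107.0 -106.9 0.0747 [0.4 1.  3.8] 0.0202 10.98
-120.0 -119.9 0.0746 [-0.7  1.2  5. ] 0.0203 11.29
-133.0 -132.9 0.0745 [1.9 1.5 2.8] 0.02 11.6
-146.0 -145.8 0.0746 [2.4 2.  1.6] 0.0198 11.91
-159.0 -158.7 0.0747 [3.9 0.9 1.2] 0.0205 12.22
-172.0 -171.7 0.0748 [2.3 0.8 1.2] 0.0203 12.53
-185.0 175.4 0.0749 [ 2.7 -0.2  2.1] 0.0202 12.83
-198.0 162.3 0.0749 [ 1.9 -0.3  2.1] 0.0202 13.14
-211.0 149.3 0.0749 [ 2.  -0.7  4.3] 0.0204 13.45
-224.0 136.2 0.0749 [1.5 0.2 3.4] 0.02 13.76
-237.0 123.2 0.0749 [0.6 0.6 5. ] 0.0202 14.07
-250.0 110.2 0.0749 [ 1.  -0.4  5. ] 0.0202 14.38
```

Run:
```python
from h import *
Z=lambda p,r0,r1,c0,c1,s:cv2.resize(p[r0:r1,c0:c1],None,fx=s,fy=s,interpolation=cv2.INTER_CUBIC)
s=cv2.imread('pics/s6.png')
cv2.imwrite('pics/z8.png',Z(s,95,255,220,340,5)[:, :])
cv2.imwrite('pics/z8.png',cv2.resize(s[100:250,220:340],None,fx=4,fy=4,interpolation=cv2.INTER_CUBIC))
cv2.imwrite('pics/z9.png',cv2.resize(cv2.imread('pics/t6.png')[170:260,105:305],None,fx=4,fy=4,interpolation=cv2.INTER_CUBIC))
```

```text
(no output)
```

View pics/z8.png

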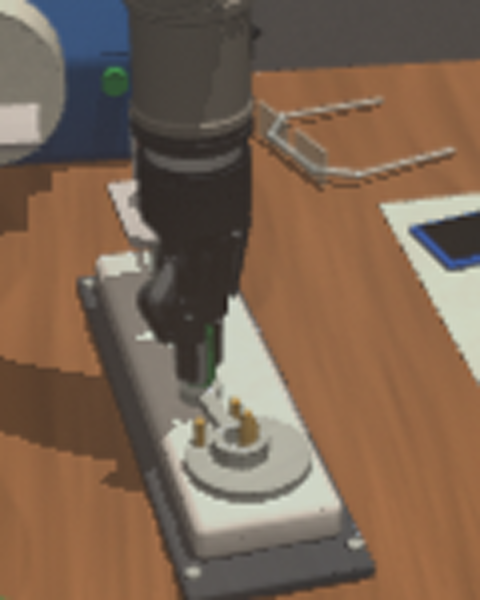

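View pics/z9.png

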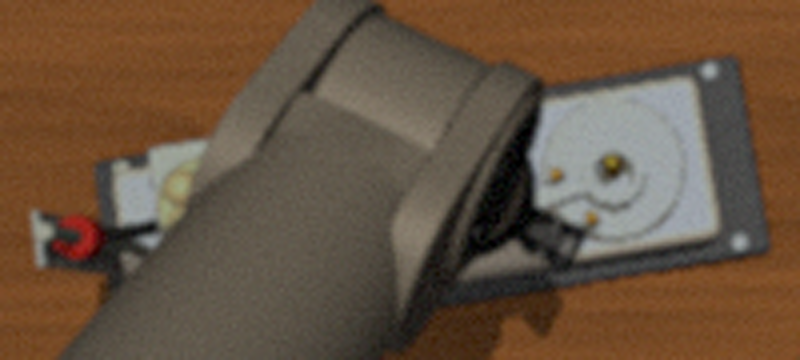

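Run:
```python
from h import *
print(env.get_state()['qpos'].round(2))
for h in (-30,60,150):
    r=kin.inverse_kinematics([.51,.138,.1478],quat(h));print(h,None if r is None else r.round(2))
```

```text
[-1.15  0.75  1.08  2.08 -0.89  0.88 -1.64]
-30 [-1.15  0.75  1.08  2.08 -0.89  0.88 -1.64]
60 [-0.92  0.55  0.7   2.07 -0.54  0.71 -0.39]
150 [-0.61  0.46  0.28  2.05 -0.2   0.66  0.86]
```

View pics/s6.png

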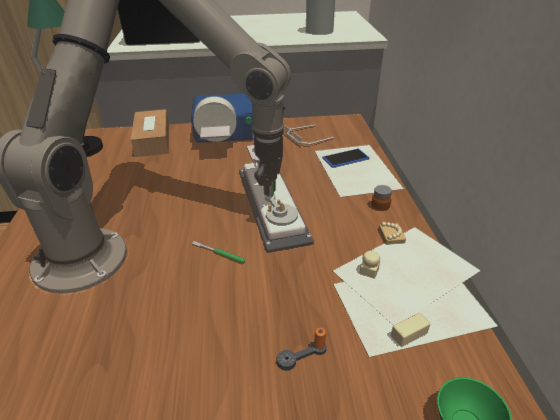

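View pics/t6.png

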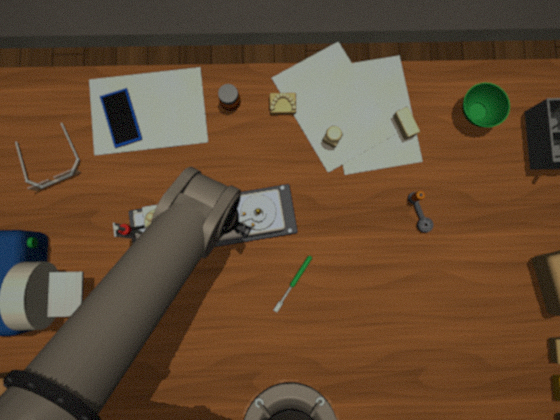

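Run:
```python
from h import *
from scipy.spatial.transform import Rotation as Ro
s=env.get_state();c=cal('wrist')
q=s['orientation'];Rt=Ro.from_quat([q[1],q[2],q[3],q[0]]).as_matrix()
off=Rt.T@(-c[1].T@c[2]-s['tcp_pos']);oa=Rt.T@c[1][2];print('cam in tool',off,oa, Rt.T@c[1][0])
C=np.array([.491,.352,.142])
res=[]
for az in range(-60,200,20):
  for dep in (20,30,40,50):      # camera depression
    for dist in (.2,.26,.32):
      for roll in (0,180):
        a=np.radians(az);b=np.radians(dep)
        f=np.array([np.cos(a)*np.cos(b),np.sin(a)*np.cos(b),-np.sin(b)])
        right=np.cross(f,[0,0,1]);right/=np.linalg.norm(right)
        if roll: right=-right
        Rc=np.stack([right,np.cross(f,right),f],1) # cam axes in world
        Rct=Rt.T@c[1].T   # cam axes in tool
        Rtool=Rc@Rct.T
        tcp=C-f*dist-Rtool@off
        x,y,z,w=Ro.from_matrix(Rtool).as_quat()
        if (tcp+Rtool[:,2]*.075)[2]<.17: continue
        r=kin.inverse_kinematics(tcp.tolist(),[w,x,y,z])
        if r is not None: res.append((dep,az,dist,roll,tcp.round(3).tolist(),np.round([w,x,y,z],4).tolist(),r.round(2).tolist()))
for r in sorted(res)[:14]: print(r)
print(len(res))
```

```text
cam in tool [ 0.07144806  0.00025531 -0.07022505] [-0.28611917 -0.00104442  0.95819347] [5.75713694e-04 9.99999038e-01 1.26189914e-03]
(20, -60, 0.2, 180, [0.446, 0.429, 0.226], [0.3893, 0.4467, 0.7738, -0.224], [-1.59, 0.82, 0.7, 1.66, 0.34, 1.27, -0.62])
(20, -60, 0.26, 180, [0.418, 0.478, 0.246], [0.3893, 0.4467, 0.7738, -0.224], [-1.63, 0.83, 0.68, 1.57, 0.32, 1.38, -0.62])
(20, -60, 0.32, 0, [0.374, 0.555, 0.176], [0.3432, 0.6298, -0.3644, 0.5939], [-1.57, 1.16, 0.43, 1.29, 0.64, 1.86, 2.31])
(20, -60, 0.32, 180, [0.39, 0.527, 0.267], [0.3893, 0.4467, 0.7738, -0.224], [-1.65, 0.84, 0.66, 1.46, 0.3, 1.49, -0.63])
(20, -40, 0.2, 180, [0.423, 0.409, 0.226], [0.4223, 0.3056, 0.8396, -0.153], [-1.78, 0.74, 0.8, 1.91, 0.5, 0.95, -0.55])
(20, -40, 0.26, 180, [0.38, 0.445, 0.246], [0.4223, 0.3056, 0.8396, -0.153], [-1.85, 0.72, 0.78, 1.86, 0.47, 1.07, -0.56])
(20, -40, 0.32, 0, [0.311, 0.503, 0.176], [0.2349, 0.6835, -0.2495, 0.6445], [-1.36, 0.96, -0.18, 1.67, 1.07, 1.91, 1.95])
(20, -40, 0.32, 180, [0.336, 0.482, 0.267], [0.4223, 0.3056, 0.8396, -0.153], [-1.91, 0.7, 0.77, 1.8, 0.44, 1.18, -0.57])
(20, -20, 0.2, 180, [0.407, 0.382, 0.226], [0.4424, 0.1551, 0.8799, -0.0773], [-2.03, 0.77, 1.08, 2.15, 0.56, 0.52, -0.4])
(20, -20, 0.26, 180, [0.354, 0.402, 0.246], [0.4424, 0.1551, 0.8799, -0.0773], [-2.15, 0.71, 1.07, 2.15, 0.55, 0.66, -0.43])
(20, -20, 0.32, 0, [0.27, 0.433, 0.176], [0.1194, 0.7165, -0.127, 0.6755], [-1.32, 0.87, -0.38, 2.04, 1.28, 1.87, 1.73])
(20, -20, 0.32, 180, [0.301, 0.421, 0.267], [0.4424, 0.1551, 0.8799, -0.0773], [-2.27, 0.66, 1.07, 2.13, 0.52, 0.79, -0.45])
(20, 0, 0.2, 180, [0.402, 0.352, 0.226], [0.4491, -0.0, 0.8935, 0.0007], [-2.04, 0.62, 1.08, 2.37, 1.51, 0.3, -1.05])
(20, 0, 0.26, 180, [0.346, 0.352, 0.246], [0.4491, -0.0, 0.8935, 0.0007], [-2.32, 0.71, 1.31, 2.41, 0.97, 0.21, -0.58])
191
```

```bash
cat > view.py <<'E'
from h import *
from scipy.spatial.transform import Rotation as Ro
def viewpose(C,az,dep,dist,roll):
    off=np.array([.07145,.0003,-.0702])
    a=np.radians(az);b=np.radians(dep)
    f=np.array([np.cos(a)*np.cos(b),np.sin(a)*np.cos(b),-np.sin(b)])
    right=np.cross(f,[0,0,1]);right/=np.linalg.norm(right)
    if roll: right=-right
    Rc=np.stack([right,np.cross(f,right),f],1)
    zc=np.array([-.28612,-.001,.95819]);xc=np.array([.0006,1,.0013]);xc-=zc*(xc@zc);xc/=np.linalg.norm(xc);zc/=np.linalg.norm(zc)
    Rct=np.stack([xc,np.cross(zc,xc),zc],1)
    Rt=Rc@Rct.T
    x,y,z,w=Ro.from_matrix(Rt).as_quat()
    return (np.array(C)-f*dist-Rt@off).tolist(),[w,x,y,z]
E
python3 - <<'E'
from view import *
np.set_printoptions(precision=2,suppress=True)
for az in (-20,-10,0,10,20):
  for dep in (20,25,30,40):
    for roll in (0,180):
      p,q=viewpose([.491,.352,.142],az,dep,.3,roll);r=kin.inverse_kinematics(p,q)
      if r is not None: print(az,dep,roll,np.array(p),r)
E
```

```text
-20 20 0 [0.29 0.43 0.17] [-1.28  0.88 -0.38  2.05  1.31  1.86  1.73]
-20 20 180 [0.32 0.41 0.26] [-2.23  0.67  1.07  2.14  0.53  0.75 -0.44]
-20 25 0 [0.29 0.43 0.19] [-1.28  0.8  -0.38  2.07  1.29  1.78  1.79]
-20 25 180 [0.33 0.41 0.28] [-2.2   0.58  1.08  2.12  0.5   0.76 -0.35]
-20 30 0 [0.3  0.42 0.21] [-1.1   0.76 -0.59  2.07  1.33  1.82  1.84]
-20 30 180 [0.34 0.41 0.29] [-2.16  0.5   1.08  2.1   0.46  0.78 -0.25]
-20 40 0 [0.31 0.42 0.24] [-0.76  0.76 -0.99  2.06  1.38  1.9   1.96]
-20 40 180 [0.37 0.4  0.32] [-1.75  0.26  0.64  2.03  0.54  0.92 -0.24]
-10 20 0 [0.28 0.39 0.17] [-1.32  0.85 -0.38  2.23  1.41  1.81  1.62]
-10 20 180 [0.31 0.38 0.26] [-2.39  0.74  1.29  2.29  0.47  0.48 -0.27]
-10 25 0 [0.28 0.39 0.19] [-1.14  0.81 -0.59  2.23  1.44  1.86  1.7 ]
-10 25 180 [0.32 0.38 0.28] [-2.37  0.62  1.3   2.26  0.46  0.53 -0.17]
-10 30 0 [0.29 0.39 0.21] [-1.12  0.7  -0.59  2.24  1.42  1.75  1.78]
-10 30 180 [0.33 0.38 0.29] [-2.23  0.36  1.1   2.22  0.69  0.69 -0.32]
-10 40 0 [0.3  0.39 0.24] [-0.75  0.67 -0.99  2.22  1.45  1.78  1.96]
-10 40 180 [0.36 0.37 0.32] [-1.95  0.19  0.86  2.13  0.59  0.8  -0.11]
0 20 0 [0.27 0.35 0.17] [-1.89  0.86  0.22  2.44  1.43  1.32  1.45]
0 20 180 [0.31 0.35 0.26] [-2.45  0.6   1.32  2.43  0.96  0.37 -0.59]
0 25 0 [0.28 0.35 0.19] [-1.51  0.71 -0.18  2.43  1.49  1.54  1.57]
0 25 180 [0.32 0.35 0.28] [-2.44  0.45  1.33  2.39  0.88  0.45 -0.41]
0 30 180 [0.33 0.35 0.29] [-2.44  0.33  1.36  2.34  0.78  0.51 -0.22]
0 40 0 [0.3  0.35 0.24] [-1.41  0.39 -0.18  2.42  1.45  1.25  1.93]
0 40 180 [0.36 0.35 0.32] [-1.95  0.07  0.85  2.22  0.72  0.74 -0.06]
10 30 180 [0.33 0.32 0.29] [-1.47  0.02  0.22  2.4   1.2   0.7  -0.46]
10 40 180 [0.36 0.33 0.32] [-0.92  0.03 -0.18  2.24  0.8   0.67  0.05]
20 40 180 [0.37 0.31 0.32] [-2.03 -0.19  0.96  2.34  0.94  0.65  0.17]
```

Run:
```python
from view import *
env.grip(.042)
s=env.get_state();t=s['tcp_pos'];print(s['time'],t,s['opening'],s['force'])
env.movel([t[0],t[1],.23],velocity=.15)
env.movel([t[0]-.02,t[1]-.02,.34],velocity=.25)
p,q=viewpose([.491,.352,.142],-20,30,.3,180)
env.reach(p,q)
snap('wrist','v1');snap('side','v1s');snap('top','v1t');print(env.get_state()['time'])
p=cv2.imread('pics/v1.png');cv2.imwrite('pics/v1r.png',cv2.rotate(p,cv2.ROTATE_180))
s=cv2.imread('pics/v1s.png');cv2.imwrite('pics/v1sz.png',cv2.resize(s[100:250,220:340],None,fx=4,fy=4,interpolation=cv2.INTER_CUBIC))
```

```text
14.8167 [0.50878482 0.13848722 0.14747014] 0.04181807972148227 [-0.52503826  0.18032541 -0.3583675 ]
17.4833
```

View pics/v1r.png

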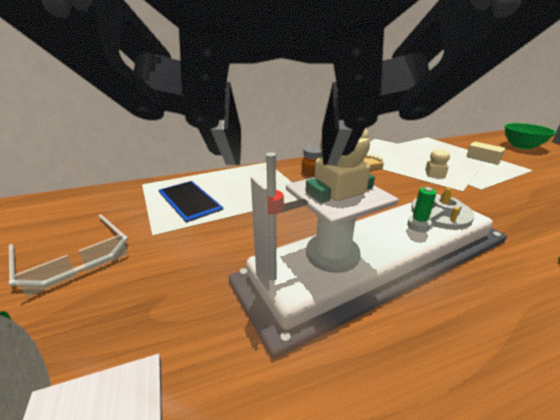

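View pics/v1sz.png

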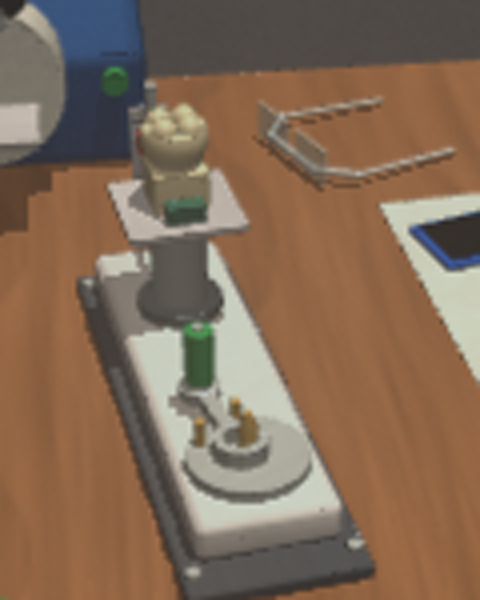

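Run:
```python
import cv2
p=cv2.imread('pics/v1r.png');cv2.imwrite('pics/v1z.png',cv2.resize(p[145:225,250:410],None,fx=5,fy=5,interpolation=cv2.INTER_CUBIC))
```

```text
(no output)
```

View pics/v1z.png

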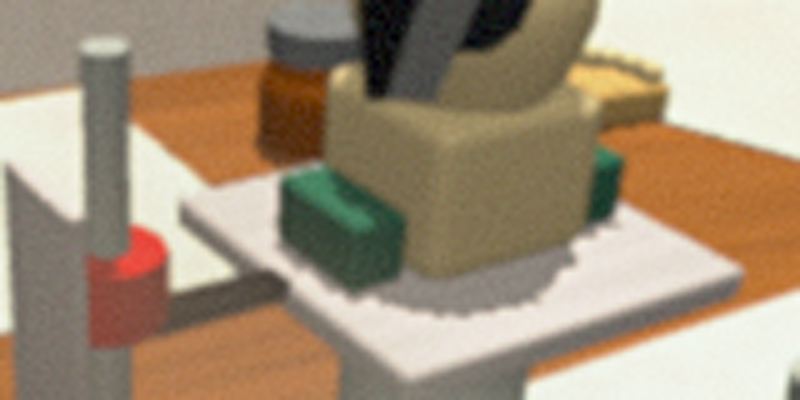

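```bash
cat > lev.py <<'E'
from h import *
np.set_printoptions(precision=4,suppress=True)
def zfit(c,xy,uv):
    # height on vertical line xy whose projection best matches uv row; returns z, column error
    zs=np.linspace(.08,.2,1201);P=np.array([proj(c,[*xy,z]) for z in zs]);e=np.linalg.norm(P-uv,axis=1);i=e.argmin();return zs[i],P[i]-uv
def rayline(c,xy,uv):
    return zfit(c,xy,np.array(uv))
def solve(c,pts,S0=S):
    # least squares over lift heading, shift, platform z, collar z from rotated-image pixels (known plan geometry)
    from scipy.optimize import least_squares
    def model(x):
        th,zp,zc,dx,dy=x;u=np.array([np.cos(th),np.sin(th)]);n=np.array([-u[1],u[0]]);o=S0+[dx,dy]
        P=[np.r_[o+u*(210+a)*1e-3+n*b*1e-3,zp] for a,b in ((45,45),(-45,45),(45,-45))]  # n = toward -x
        return P+[np.r_[o+u*.295,zc]]
    def res(x):
        r=[]
        for P,q in zip(model(x),pts):
            if q is not None: r+=list((559-proj(c,P)[0]-q[0],419-proj(c,P)[1]-q[1]))
        return np.r_[r,(x[3:]/.002)]
    s=least_squares(res,[np.radians(98),.135,.144,0,0]);return s.x,s.fun
E
python3 - <<'E'
from lev import *
a=np.load('pics/v1.npz');c=(a['K'],a['R'],a['t'])
x,f=solve(c,[(332,220.6),(398.4,199),(286.4,186.6),(271.2,202.2)])
print('head',np.degrees(x[0]),'zp,zc',x[1:3],'shift',x[3:],'diff mm',(x[2]-x[1])*1e3);print(f)
E
```

```text
head 98.45672487763241 zp,zc [0.1345 0.1442] shift [ 0.0006 -0.0013] diff mm 9.786032883203093
[-0.5425  0.9717  0.6088  0.5347 -1.4265 -1.6203  0.9598 -0.017   0.3081
 -0.6429]
```

Run:
```python
from lev import *
a=np.load('pics/v1.npz');c=(a['K'],a['R'],a['t'])
th=np.radians(98.46);u=np.array([np.cos(th),np.sin(th)]);o=S+[.0006,-.0013]
zm=lambda P:(np.array([559,419])-proj(c,P)-[250,145])*5
for r in (.255,.283,.295): print(r,zm([*(o+u*r),.1345]))
print('col',zm([*(o+u*.295),.1442]),zm([*(o+u*.295),.1522]),zm([*(o+u*.295),.1362]))
p=cv2.imread('pics/v1r.png');cv2.imwrite('pics/v1zz.png',cv2.resize(p[180:222,255:325],None,fx=11,fy=11,interpolation=cv2.INTER_CUBIC))
d=np.rot90(a['d'],2);print(d[215:218,325:330],d[200:204,274:280])
```

```text
0.255 [278.7596 281.4262]
0.283 [163.7001 313.5311]
0.295 [111.6738 328.048 ]
col [110.9352 286.142 ] [110.3077 250.5402] [111.5461 320.8009]
[[0.291  0.2897 0.2898 0.2889 0.2907]
 [0.2903 0.2899 0.2892 0.289  0.2899]
 [0.2893 0.2888 0.2879 0.2872 0.2877]] [[0.2817 0.2824 0.2817 0.2827 0.2828 0.2839]
 [0.2827 0.2826 0.2797 0.2833 0.2841 0.2851]
 [0.2829 0.2824 0.2836 0.2834 0.2846 0.2865]
 [0.2837 0.2836 0.2832 0.2853 0.2861 0.2863]]
```

View pics/v1zz.png

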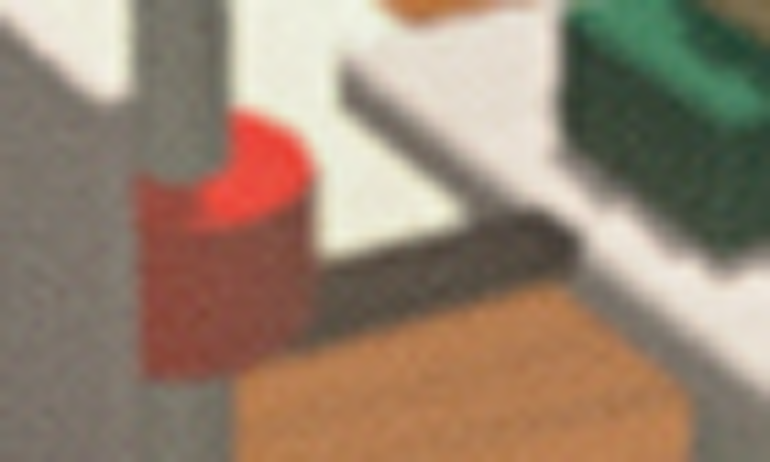

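The picture shows the collar centred near (271,202), the platform corners at (332,221), (398,199) and (286,187), and the tongue meeting the collar low. The fit puts the collar at 0.1442 m and the platform at 0.1345 m, so about 9 mm remains. I'll check the handle position, regrasp and wind about 62° more.

```bash
python3 - <<'E'
from view import *
for n,lim in(('v1t',(190,240,180,280)),('v1s',(170,205,255,285))):
    a=np.load(f'pics/{n}.npz');c=(a['K'],a['R'],a['t']);hsv=cv2.cvtColor(a['p'],cv2.COLOR_BGR2HSV)
    m=cv2.inRange(hsv,(45,100,40),(85,255,255));k=np.zeros_like(m);k[lim[0]:lim[1],lim[2]:lim[3]]=1;m*=k
    nn,l,st,ce=cv2.connectedComponentsWithStats(m)
    for i in range(1,nn):
        if st[i][4]>15: print(n,st[i],ce[i],plane(c,*ce[i],.09))
E
python3 - <<'E'
from view import *
H=[.5088,.1385]; q=quat(-30)
env.reach([.489,.1185,.34],q)
env.movel([*H,.23],velocity=.25)
env.movel([*H,.1478],velocity=.12,stop_force=12)
s=env.get_state();print(s['time'],s['tcp_pos'],s['force'])
env.grip(0,f_grip=80)
s=env.get_state();print(s['time'],s['tcp_pos'],s['force'],s['opening'])
if s['opening']>.018 and abs(s['tcp_pos'][2]-.1478)<.003:
    wind(-250,-312,-30,-30)
E
```

```text
v1t [223 218   9   9  51] [227.         221.82352941] [0.5083333  0.13839571 0.09      ]
20.1917 [0.5093186  0.13845104 0.14849709] [-0.21260317 -0.49690053  0.51783513]
20.5083 [0.5092041  0.1385389  0.14859642] [-0.96009261  0.33047041  5.01406566] 0.020324811383030886
-262.4 96.7 0.0753 [0.7 1.2 5.2] 0.02 20.81
-274.8 84.5 0.0755 [0.4 1.7 4.5] 0.0201 21.11
-287.2 72.2 0.0757 [0.1 2.  6.6] 0.0202 21.41
-299.6 59.9 0.0759 [0.9 1.5 5.6] 0.0199 21.71
-312.0 47.6 0.0761 [1.8 1.2 6.4] 0.02 22.01
```

```bash
cat > look.py <<'E'
from view import *
import sys
n=sys.argv[1]
env.grip(.042)
s=env.get_state();t=s['tcp_pos'];print('released at',t,s['opening'],s['force'])
env.movel([t[0],t[1],.23],velocity=.18)
env.movel([t[0]-.03,t[1]-.03,.34],velocity=.3)
p,q=viewpose([.491,.352,.142],-20,30,.3,180)
env.reach(p,q)
snap('wrist',n);snap('side',n+'s');snap('top',n+'t');print(env.get_state()['time'])
p=cv2.rotate(cv2.imread(f'pics/{n}.png'),cv2.ROTATE_180);cv2.imwrite(f'pics/{n}z.png',cv2.resize(p[140:220,250:410],None,fx=5,fy=5,interpolation=cv2.INTER_CUBIC))
cv2.imwrite(f'pics/{n}zz.png',cv2.resize(p[172:214,255:325],None,fx=11,fy=11,interpolation=cv2.INTER_CUBIC))
s=cv2.imread(f'pics/{n}s.png');cv2.imwrite(f'pics/{n}sz.png',cv2.resize(s[100:250,220:340],None,fx=4,fy=4,interpolation=cv2.INTER_CUBIC))
E
python3 look.py v2
```

```text
released at [0.58454718 0.12365355 0.14740457] 0.04224926459209544 [-0.26098377 -0.91305394  0.17683419]
24.9667
```

View pics/v2z.png

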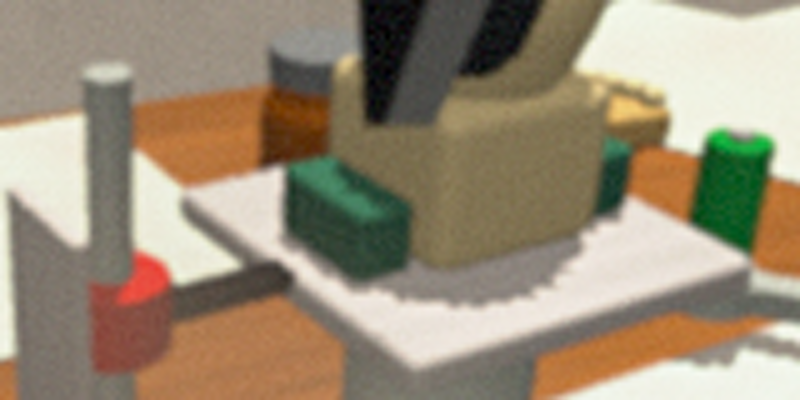

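View pics/v2zz.png

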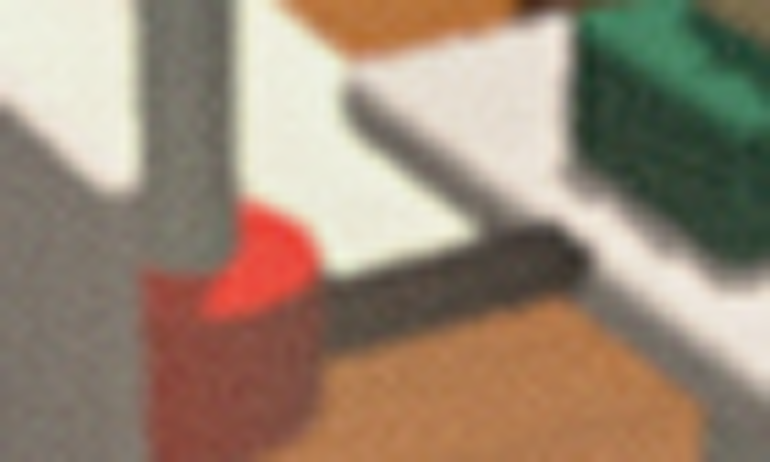

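View pics/v2sz.png

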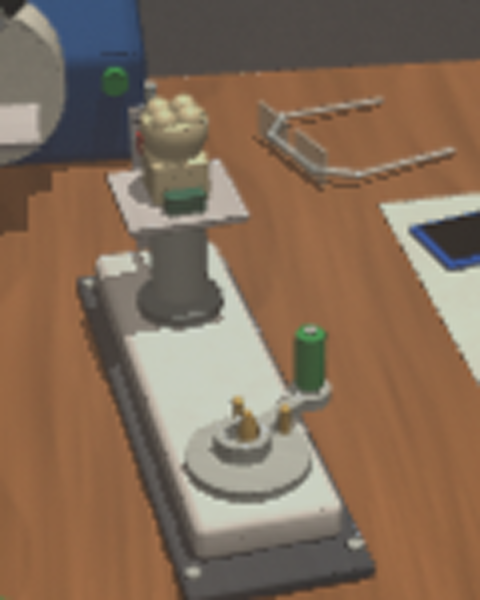

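Run:
```python
from lev import *
for n,pts in (('v1',[(332,220.6),(398.4,199),(286.4,186.6),(271.2,202.3)]),('v2',[(332.6,213.6),(400,192.4),(286.8,180.4),(271.7,202.7)])):
    a=np.load(f'pics/{n}.npz');c=(a['K'],a['R'],a['t'])
    x,f=solve(c,pts)
    print(n,'head',np.degrees(x[0]),'zp,zc',x[1:3],'shift',x[3:],'diff mm',(x[2]-x[1])*1e3);print(f)
    th=x[0];u=np.array([np.cos(th),np.sin(th)]);o=S+x[3:]
    for r in (.255,.283): print(r,np.array([559,419])-proj(c,[*(o+u*r),x[1]]))
```

```text
v1 head 98.45672504011131 zp,zc [0.1345 0.1441] shift [ 0.0006 -0.0013] diff mm 9.672125073186349
[-0.5428  0.9717  0.6087  0.5347 -1.4269 -1.6203  0.961  -0.017   0.3079
 -0.6425]
0.255 [305.7236 201.3144]
0.283 [282.7131 207.7349]
v2 head 98.27968492643355 zp,zc [0.1423 0.1434] shift [ 0.0006 -0.0013] diff mm 1.167292235463413
[-0.3955  0.7947  0.591   0.6646 -1.3673 -1.548   0.7751 -0.014   0.3149
 -0.6659]
0.255 [306.2819 194.6956]
0.283 [283.0147 200.8983]
```

Run:
```python
from lev import *
for n in ('v1','v2'):
    a=np.load(f'pics/{n}.npz');c=(a['K'],a['R'],a['t']);p=a['p'].astype(int);W=cloud(c,a['d'])
    red=(p[...,2]>185)&(p[...,1]<110)&(p[...,0]<110)
    rr=np.argwhere(red); rr=np.array([(v,u) for v,u in rr if 265<559-u<290 and 190<419-v<206])
    r=np.array([W[v,u] for v,u in rr]);
    print(n,'collar top n',len(r),np.median(r,0),r[:,2].std(), (rr.mean(0)))
    d=W[...,:2]-S; u=np.array([np.cos(np.radians(98.4)),np.sin(np.radians(98.4))]);nn=np.array([-u[1],u[0]])
    A=d@u;B=d@nn;br=p.min(-1)>150
    ok=(abs(A-.21)<.04)&(B>.022)&(B<.042)&br&(W[...,2]>.12)&(W[...,2]<.16)
    q=W[ok];co=np.linalg.lstsq(np.c_[A[ok]-.21,B[ok],np.ones(ok.sum())],q[:,2],rcond=None)[0]
    print('plat n',ok.sum(),np.median(q[:,2]),q[:,2].std(),'plane',co, 'edges A',A[ok].min())
    # tongue: dark pixels between .258 and .28
    dk=(A>.258)&(A<.282)&(abs(B)<.012)&(p.max(-1)<90)&(W[...,2]>.11)&(W[...,2]<.165)
    t=W[dk];print('tongue',dk.sum(),np.percentile(t[:,2],[10,50,75,90]) if dk.sum() else '', )
    # side view
```

```text
v1 collar top n 60 [0.4858 0.3543 0.154 ] 0.0003115462821709917 [223.5167 281.3667]
plat n 565 0.13691424730217522 0.000344474172030432 plane [0.0009 0.0008 0.1369] edges A 0.17002065712422482
tongue 61 [0.1356 0.1367 0.1372 0.1375]
v2 collar top n 59 [0.4855 0.3544 0.1539] 0.01764323016967573 [223.1695 280.5763]
plat n 548 0.14519352357327184 0.00032283671747749003 plane [0.0011 0.0057 0.145 ] edges A 0.17003690502673538
tongue 98 [0.1437 0.1449 0.1453 0.1455]
```

Depth readings agree well. The collar's top face is at 0.1540 m, so its centre is at 0.1460 m, and the platform is at 0.1451 m. It rose 8.28 mm for 62° of handle against 8.27 mm expected. About 0.9 mm, or 6.7°, remains.

```bash
python3 - <<'E'
from view import *
H=[.5845,.1237]; q=quat(-30)
env.reach([.5545,.0937,.34],q)
env.movel([*H,.23],velocity=.3)
env.movel([*H,.1478],velocity=.12,stop_force=12)
env.grip(0,f_grip=80)
s=env.get_state();print(s['time'],s['tcp_pos'],s['force'],s['opening'])
if s['opening']>.018 and abs(s['tcp_pos'][2]-.1478)<.003:
    wind(-312,-318.7,-30,-30)
E
python3 look.py v3
python3 - <<'E'
from lev import *
for n in ('v3',):
    a=np.load(f'pics/{n}.npz');c=(a['K'],a['R'],a['t']);p=a['p'].astype(int);W=cloud(c,a['d'])
    red=(p[...,2]>185)&(p[...,1]<110)&(p[...,0]<110)
    r=np.array([W[v,u] for v,u in np.argwhere(red) if 265<559-u<290 and 190<419-v<206])
    print('collar top',len(r),np.median(r,0))
    d=W[...,:2]-S; u=np.array([np.cos(np.radians(98.4)),np.sin(np.radians(98.4))]);nn=np.array([-u[1],u[0]])
    A=d@u;B=d@nn;br=p.min(-1)>150
    ok=(abs(A-.21)<.04)&(B>.022)&(B<.042)&br&(W[...,2]>.12)&(W[...,2]<.16)
    print('plat',ok.sum(),np.median(W[ok][:,2]),W[ok][:,2].std())
E
```

```text
27.975 [0.58514743 0.12384045 0.148732  ] [0.47014752 0.07711925 5.19909574] 0.020150478641138846
-318.7 41.1 0.0753 [-1.1 -0.4  7.4] 0.0204 28.23
released at [0.59115268 0.11751575 0.14761939] 0.04195685561705365 [ 0.41482418 -0.18492748  0.44205965]
31.2167
collar top 59 [0.4861 0.3542 0.154 ]
plat 550 0.1460716495951519 0.00033594316909074136
```

View pics/v3sz.png

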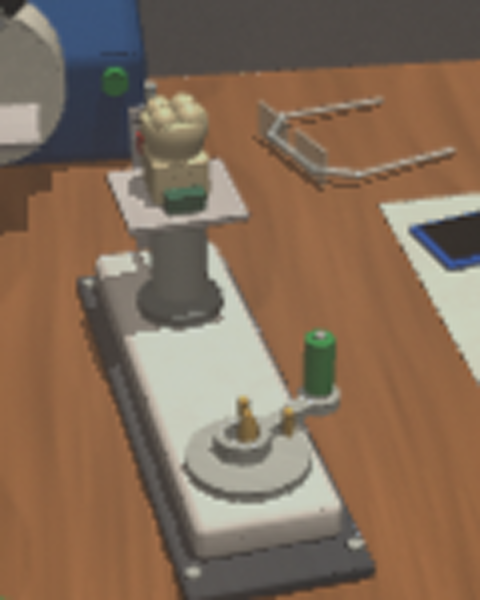

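View pics/v3z.png

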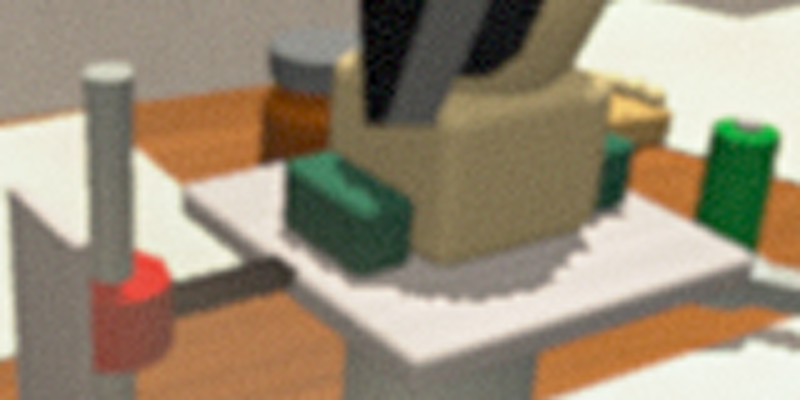

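The platform is now at 0.1461 m against the collar centre at 0.1460 m. The crank is seated on the shaft with its arm between the pegs, and the gripper is clear. I'll hand it in.

Run:
```python
from h import *
s=env.get_state();print(s['time'],s['force']);job.job_done()
```

```text
31.2167 [ 0.26986805 -0.64274794 -0.45177215]
the job is handed in; nothing more can be done
```

I fitted the green-handled crank onto the shaft with its arm between the two pegs and wound it clockwise until the platform was level with the red collar. I wound it in three goes, about 264° of handle travel in all, and let go twice along the way to measure.

**Last checks (wrist depth camera):** the platform's upper face is at 0.1461 m. The collar's top face is at 0.1540 m, so its centre is at 0.1460 m, a difference of about 0.1 mm. The crank is sitting flat on the disc, the gripper has let go and is clear, and I handed in at 31.2 s. The highest tool force I read was about 10 N.

**One disagreement:** my earlier estimate from image corners put both heights 2–3 mm lower (platform 0.1423 m, collar 0.1434 m, at the second look), with 1–1.5 pixel residuals. It still gave about the same remaining gap, 1.2 mm against 0.9 mm from depth. I went with the depth readings because the platform's rise matched what the handle angle should give (8.28 mm measured, 8.27 mm expected).

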